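Replace the cracked snap lid of a spice jar

ROBOT

A 6-joint arm with a two-finger parallel gripper is mounted at the origin on a cart in front of the work surface, level with it; the furniture and walls round the work are solid. World frame = base frame: x ahead of the robot, y to its left, z up, the work surface at z = 0. Lengths are in mm, angles in degrees, forces in N, time in s.
With the tool pointing down it reaches from about 350 to 850 mm from the base axis. Payload 8.1 kg.
Tool frame: the origin (TCP) lies midway between the tips of the shut fingers; the grasp point (between the pads) lies 19 mm behind it; z points along the fingers, y is the line along which they close (so a half turn about z gives the same grasp; the last joint's range is limited). The gripper opens to 85 mm and grips with 20 to 120 N. Pads are 22 mm wide; open, the fingers measure 114 mm over their backs; the gripper's body (76 mm by 85 mm) begins 54 mm behind the grasp point. The pads swing forward as they close: fully open they stand 13 mm farther back than shut.
Start: joints at [-76.742, 7.471, 85.268, -0, 87.261, -4.893], TCP at [186.937, -570.14, 231.292] pointing down, gripper open.
Joint ranges: [-169.43, 169.43], [-51.17, 129.36], [1.28, 143.12], [-76.62, 256.62], [0, 156.53], [-152.29, 152.29]. Speed limits (degrees/s): [136.94, 136.94, 159.86, 180, 180, 180].

INTERFACE

Orientations are given as [roll, pitch, yaw] about the fixed x, y, z axes, in that order (R = Rz(yaw) Ry(pitch) Rx(roll)).
In Python, from bench import r gives the robot as it stands. The module is installed in compiled form; this text tells all that it offers.
- The arm moves only by the tool jog_arm, never from a script. Its argument "rows" is a list of rows, each a list of 2 entries, a list of its own where there are three numbers: the shift along the tool's x, y, z in mm, then the turn, a rotation vector about the tool's x, y, z in rad. A call has 1 to 10 rows; each row is the pose to reach, as a shift and turn from the pose commanded when the call began, along the tool's axes at that moment; what a row does not reach only later rows make up. A row lasts 1/10 s, in which the tool goes at most 50 mm and 8.59 degrees, less where a joint would pass 70% of its speed; a pose out of reach is approached as far as the arm can. A call with a gripper value outside its range is refused whole. "grip" is the finger opening in mm, from 0 to 85.4, set as the call begins (left out, the last holds). The fingers move at their own pace and stop on an object; "force" is the grip in N (left out, the last holds). Time passes only in rows, so rows that repeat a pose let the fingers close. It gives the time, the measured TCP pose, the force, the opening and the grip force at its end, in the units of the state.
- r.sense(): the state, without advancing time (a new reading comes with each control period).
- r.snapshot(name): name is "scene" or "top" or "wrist"; returns (picture, depth): 420x560x3 uint8, blue, green, red; 420x560 float32, mm along the optical axis (not along the pixel's ray), 0 where there is no reading.
- r.camera_params(name): a dict with "fx", "fy", "cx", "cy" (pixels), "pose" (4x4, takes a point from camera to world coordinates); the wrist camera has in their place "tool_from_camera" (4x4, takes a point from camera to tool coordinates, whose origin is the TCP and whose axes are the flange's). Camera axes: x right, y down, z forward; pixel columns grow to the right and rows downward; lengths in mm; the calibration is good to about 2 mm. A picture is of the moment at which its call begins: read the wrist's pose just before it. camera_params takes no time and is no camera call.
- r.hand_in(): hands the job in; it is judged then, once.
The state is a dict: "time": time; "joint_pos": joint angles; "qd": joint speeds; "joint_efforts": joint torques, N m; "tool_pos": TCP position; "tcp_rot": TCP orientation; "ft_force": force on the tool from outside, world axes, zero at the start; "wrist_torque": the same for the moment, N m; "finger_gap": finger opening in mm; "grip_force": force on a finger pad.
Only numpy, scipy, OpenCV 4.12 (cv2) and the standard library are available. Lean on these libraries where they do the work, as an engineer would, in place of code of your own. Each camera call takes 0.05 s, during which the arm holds its last target. There are 200 camera calls.

TASK

The cinnamon jar has a cracked lid: lift it off and drop it into the steel scrap pail. Then fit the new blue lid: press it straight down onto the jar until it clicks over the lugs, and keep pressing firmly after the click so that the sealing ring under it stays squeezed. Finish while still pressing, without letting go of the lid; the jar must stay upright where it stands, and the pail and the things around must not be disturbed.

Things in the scene. Friction and masses are not known exactly. Their poses are not given: they have to be found in the camera images.
- jar: Loose clear glass jar of cinnamon sticks, 0.5 to 0.9 kg, upright on the worktop; origin at the centre of its underside, z up. Glass body 72 mm in diameter up to z = 50 mm, then a shoulder to a white plastic neck, 40 mm in diameter from z = 66 to 88 mm, tapering to 31 mm at z = 94 mm as a lead-in for the lid.
- jar_rim (a point): On the jar's axis, 97 mm above its foot: top of the orange silicone sealing ring (32 mm in diameter, 3 mm thick) that lies on the rim. The ring yields 2.5 mm at about 4 N per mm.
- jar_lugs (a point): On the jar's axis, 79.5 mm above its foot: height of four sprung lugs that stand out 3 mm from the neck. The new lid meets them when its underside is about 82 mm above the jar's foot, takes a push of about 8 to 20 N to pass them, and clicks (the force drops) at about 76 mm.
- jar_home (a point): On the jar's axis, 69 mm above its foot: where the underside of the new lid ends when home and pressed on with 5 to 10 N; unpressed it rests at about 70.5 mm.
- old_lid: The cracked lid, yellowed cream plastic, 56 mm in diameter, 30 mm tall, 30 g. It has lost its snap lip and just sits loosely over the neck on the sealing ring (underside 71 mm above the worktop): it lifts straight off. Origin at the centre of its underside, z up. A 45 degree wide piece of skirt and rim is missing at its own -x side: grip it across its y axis.
- new_lid: The new lid, dark blue fluted plastic, 56 mm in diameter, 30 mm tall, 35 g, lying right way up on the worktop. Origin at the centre of its underside, z up. Hollow: bore 49 mm, with an inner snap lip at the lower edge that leaves a 41 mm opening; the inside of its top is 26 mm above its underside. Any yaw fits.
- pail: Loose open round steel scrap pail for kitchen rubbish, 0.9 kg, 83 mm tall, 145 mm across at the rim, tapering to 120 mm at the foot, wall 2.5 mm, floor 4 mm thick, with a thin dark wire handle folded down against its side. Origin at the centre of its underside, z up.
- salt_shaker: Glass salt shaker with a grey cap, 44 mm in diameter, 90 mm tall, a bystander; origin under its centre.
- spice_black: Spice jar with a dark cap, 41 mm in diameter, 105 mm tall, standing at the back, a bystander; origin under its centre.
Mind the look-alikes: they are no part of the job. Several things have the shape of the old_lid; the one meant has the colours described above.

How it is judged (in metres and radians):
On the way, in this order (a step that is already met when the one before it is completed fails the run):
1. the cracked lid lies in the scrap pail, let go (horizontal distance between old_lid and pail below 0.062 m and z of old_lid in the frame of pail below 0.065 m and contact force between the fingers and old_lid below 0.1 N), for 0.2 s.
2. the new lid has clicked over the lugs, square on the jar (z of new_lid in the frame of jar between 0.064 and 0.0725 m and horizontal distance between new_lid and jar below 0.004 m and angle between the z axis of new_lid and the z axis of jar, either way round below 0.08 rad), for 0.1 s.
At the end, for the whole second after the job is handed in: New lid home: underside below 71.5 mm over the jar's foot, 4 mm and 0.08 rad true, gripper pressing it on the jar with over 3 N. Jar upright (0.06 rad), on the worktop, within 40 mm of its start. Cracked lid at rest in the upright pail (z of new_lid in the frame of jar between 0.064 and 0.0715 m and horizontal distance between new_lid and jar below 0.004 m and angle between the z axis of new_lid and the z axis of jar, either way round below 0.08 rad and contact force between new_lid and jar above 3 N and contact force between the fingers and new_lid above 3 N and angle between jar's own z axis and vertical below 0.06 rad and height (world z) of jar below 0.005 m and distance of jar from where it was at the start of the episode below 0.04 m and horizontal distance between old_lid and pail below 0.062 m and z of old_lid in the frame of pail below 0.065 m and linear speed of old_lid below 0.02 m/s and angle between pail's own z axis and vertical below 0.1 rad); the arm keeps its last pose, push and grip.
It fails at once if the jar or the pail is tipped (angle between any of jar, pail's own z axis and vertical above 0.35 rad).
It fails at once if the jar or the pail is shoved or lifted away (distance of any of jar, pail from where it was at the start of the episode above 0.08 m).
It fails at once if a bystander is disturbed (distance of any of salt_shaker, spice_black from where it was at the start of the episode above 0.03 m).
It also fails if it takes over 64 s, if anything falls off the work surface, if the arm or the gripper's body presses on something with over 40 N, if the wrist force passes 120 N, or if a joint passes its speed limit or range.

## Working session

There is one attempt and no reset: what is moved stays moved. The work goes in short steps, Python scripts to look and compute and a tool call to move; the robot and the scene stay as the last step left them, time stands still between calls to the robot, and variables do not carry over. Pictures are saved under pics/ and viewed, at most 10 in all, crops included, and the job is handed in when it is done.

Besides the shell and the picture viewer there is one more tool, called after "Request:" by a JSON object that holds its "name" and its "arguments", one argument or row to a line. jog_arm: Moves the arm, as the interface text tells. Its arguments: {"type":"object","properties":{"rows":{"type":"array"},"grip":{"type":"number"},"force":{"type":"number"}},"required":["rows"]}

```bash
mkdir -p pics
python3 - <<'E'
from bench import r
import cv2,numpy as np
s=r.sense();print({k:np.round(v,2).tolist() for k,v in s.items()})
for n in("scene","top"):
    p,d=r.snapshot(n);cv2.imwrite(f"pics/{n}0.png",p);np.save(f"pics/{n}0.npy",d)
    c=r.camera_params(n);print(n,{k:np.round(v,3).tolist() for k,v in c.items()})
print(np.round(r.camera_params("wrist")["tool_from_camera"],3).tolist())
E
```

```text
{'time': 0.0, 'joint_pos': [-76.74, 7.52, 85.33, 0.0, 87.26, -4.89], 'qd': [-0.01, -0.06, -0.04, 0.07, -0.06, -0.07], 'joint_efforts': [-0.0, -56.94, -50.05, -0.0, 0.01, -0.0], 'tool_pos': [186.82, -569.6, 230.23], 'tcp_rot': [-179.89, -0.01, 18.15], 'ft_force': [1.09, -0.48, 0.15], 'wrist_torque': [0.02, -0.02, -0.04], 'grip_force': 0.0, 'finger_gap': 85.27}
scene {'fx': 412.887, 'fy': 412.887, 'cx': 279.326, 'cy': 213.763, 'pose': [[-0.772, -0.421, 0.476, 0.773], [-0.635, 0.487, -0.6, 700.168], [0.021, -0.766, -0.643, 832.379], [0.0, 0.0, 0.0, 1.0]]}
top {'fx': 541.762, 'fy': 541.762, 'cx': 295.061, 'cy': 212.006, 'pose': [[0.007, -0.995, 0.102, 376.502], [-1.0, -0.009, -0.013, 39.591], [0.014, -0.102, -0.995, 1487.376], [0.0, 0.0, 0.0, 1.0]]}
[[-0.0, -0.954, -0.3, 77.14], [1.0, -0.0, -0.0, -0.578], [0.0, -0.3, 0.954, -143.77], [0.0, 0.0, 0.0, 1.0]]
```

View pics/scene0.png

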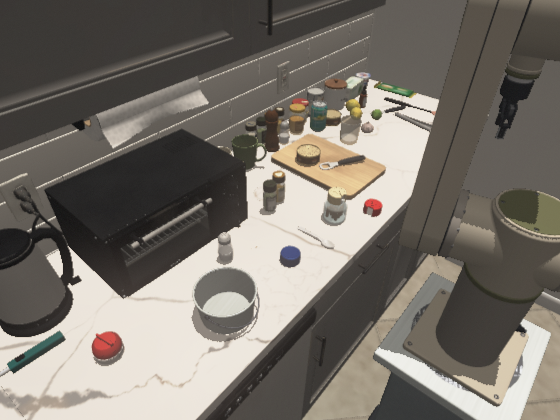

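View pics/top0.png

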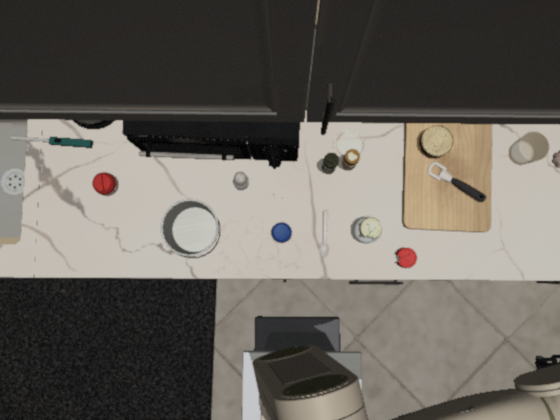

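The pail is at about (192,230) in the top view, the blue lid at (282,232), the jar with the cream lid at (370,229), the red look-alike at (406,258) and the salt shaker at (241,180). Next I'll get positions from depth and a close crop.

```bash
cat > h.py <<'E'
from bench import r
import cv2,numpy as np
from scipy.spatial.transform import Rotation as R
def cloud(d,c,pose):
    v,u=np.mgrid[:d.shape[0],:d.shape[1]]
    P=np.stack([(u-c["cx"])/c["fx"]*d,(v-c["cy"])/c["fy"]*d,d],-1)
    W=P@pose[:3,:3].T+pose[:3,3]; W[d==0]=np.nan
    return W
def tool(s):
    T=np.eye(4);T[:3,:3]=R.from_euler("xyz",s["tcp_rot"],degrees=True).as_matrix();T[:3,3]=s["tool_pos"];return T
def circ(p):
    A=np.c_[2*p,np.ones(len(p))];x=np.linalg.lstsq(A,(p**2).sum(1),rcond=None)[0]
    return x[:2],np.sqrt(x[2]+x[0]**2+x[1]**2)
E
python3 - <<'E'
from h import *
for n in("top","scene"):
    p=cv2.imread(f"pics/{n}0.png");d=np.load(f"pics/{n}0.npy");c=r.camera_params(n)
    W=cloud(d,c,np.array(c["pose"]))
    print(n,"table z",np.nanmedian(W[240:250,230:265,2]) if n=="top" else np.nanmedian(W[225:235,330:340,2]))
    B={"top":dict(pail=(160,195,222,262),lid=(268,218,296,246),jar=(350,210,388,246),salt=(230,168,252,192),red=(394,245,420,270),blk=(320,150,340,176)),
       "scene":dict(pail=(188,265,262,330),lid=(275,243,306,270),jar=(322,182,352,226),salt=(214,228,238,264),red=(362,196,384,218),blk=(260,178,279,214))}[n]
    for k,(a,b,e,f) in B.items():
        w=W[b:f,a:e].reshape(-1,3);w=w[np.isfinite(w).all(1)];w=w[(w[:,2]>10)&(w[:,2]<125)]
        zt=np.percentile(w[:,2],97);t=w[w[:,2]>zt-12]
        (x,y),rr=cv2.minEnclosingCircle(t[:,:2].astype(np.float32))
        print(k,"ztop",round(zt),"med",np.median(t,0).round(),"circ",round(x),round(y),round(rr),len(t))
p=cv2.imread("pics/top0.png");a=cv2.resize(p[200:275,340:430],None,fx=4.4,fy=4.4,interpolation=2)
p=cv2.imread("pics/scene0.png");b=cv2.resize(p[175:235,310:390],None,fx=4.95,fy=5.5,interpolation=2)
cv2.imwrite("pics/c1.png",np.hstack([a[:330],b[:330]]))
E
```

```text
top table z -0.7513009695908295
pail ztop 87 med [479. 306.  83.] circ 477 294 75 412
lid ztop 34 med [469.  55.  28.] circ 471 56 27 319
jar ztop 105 med [ 479. -175.  100.] circ 478 -175 28 346
salt ztop 92 med [608. 165.  85.] circ 608 165 17 109
red ztop 35 med [ 404. -282.   29.] circ 405 -282 28 313
blk ztop 110 med [654. -71. 105.] circ 655 -73 21 183
scene table z 0.22974538568450953
pail ztop 86 med [491. 290.  83.] circ 477 296 76 606
lid ztop 32 med [468.  61.  29.] circ 471 59 29 266
jar ztop 102 med [ 476. -169.   99.] circ 478 -172 29 202
salt ztop 88 med [604. 172.  85.] circ 608 169 17 101
red ztop 32 med [ 404. -277.   29.] circ 406 -278 30 168
blk ztop 107 med [653. -68. 104.] circ 656 -81 31 132
```

View pics/c1.png

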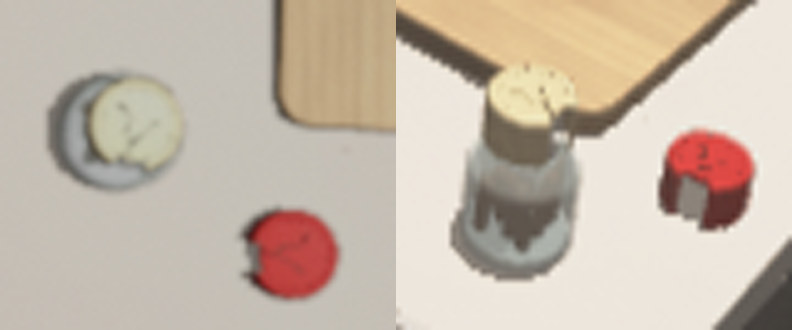

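The cream lid sits on the jar with its notch facing about -x, so I'll grip across world y (tool yaw about 0). First move is to just above the jar.

Request:
{"name": "jog_arm", "arguments": {
  "rows": [
    [[20, -14, 1], [0, 0, 0.02]],
    [[60, -43, 2], [0, 0, 0.05]],
    [[100, -72, 3], [0, 0, 0.08]],
    [[140, -100, 4], [0, 0, 0.12]],
    [[180, -129, 5], [0, 0, 0.16]],
    [[220, -157, 6], [0, 0, 0.19]],
    [[260, -186, 7], [0, 0, 0.22]],
    [[300, -214, 8], [0, 0, 0.25]],
    [[340, -243, 9], [0, 0, 0.28]],
    [[375, -268, 10], [0, 0, 0.317]]
  ]
}}

```text
time: 1.1
tool_pos: [460.6, -196.3, 221.0]
tcp_rot: [-180.0, 0.0, -0.1]
ft_force: [1.2, -0.4, 0.6]
finger_gap: 85.3
grip_force: 0.0
```

Request:
{"name": "jog_arm", "arguments": {
  "rows": [
    [[10, -1, 0], [0, 0, 0]],
    [[20, -2, 0], [0, 0, 0]],
    [[26, -3, 0], [0, 0, 0]],
    [[29, -3, 0], [0, 0, 0]],
    [[29, -3, 0], [0, 0, 0]],
    [[29, -3, 0], [0, 0, 0]]
  ]
}}

```text
time: 1.7
tool_pos: [488.3, -196.5, 221.2]
tcp_rot: [-180.0, 0.0, -0.1]
ft_force: [-0.4, 0.6, 0.6]
finger_gap: 85.2
grip_force: 0.0
```

```bash
cat > w.py <<'E'
from h import *
def look(name):
    s=r.sense();p,d=r.snapshot("wrist");c=r.camera_params("wrist");cv2.imwrite(f"pics/{name}.png",p)
    print("t",s["time"],"pos",np.round(s["tool_pos"],1),np.round(s["tcp_rot"],2),"F",np.round(s["ft_force"],1),"gap",s["finger_gap"])
    return s,p,cloud(d,c,tool(s)@np.array(c["tool_from_camera"]))
E
python3 - <<'E'
from w import *
s,p,W=look("w1")
m=(W[...,2]>92)&(W[...,2]<110)&(np.hypot(W[...,0]-478,W[...,1]+174)<60)
t=W[m];print(len(t),t.mean(0),cv2.minEnclosingCircle(t[:,:2].astype(np.float32)))
h=t[:,:2];hull=cv2.convexHull(h.astype(np.float32))[:,0];print(circ(hull))
E
```

```text
t 1.7 pos [ 488.3 -196.5  221.2] [-1.8e+02  2.0e-02 -9.0e-02] F [-0.4  0.6  0.6] gap 85.21741328994584
4079 [ 481.79973747 -172.49111906  100.93769816] ((479.0990905761719, -171.99989318847656), 27.92177963256836)
(array([ 479.44842189, -172.19891044]), np.float64(27.530644631493285))
```

View pics/w1.png

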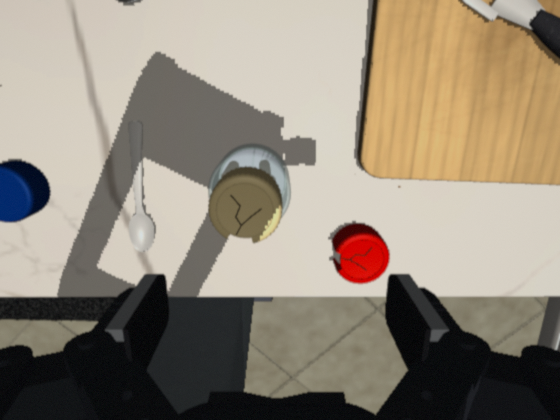

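The lid is at pixel (247,203), partly in the gripper's shadow, and the red decoy is at (360,252). I'll check the notch direction and find the blue lid from the same depth.

Run:
```python
from w import *
s,p,W=look("w2")
C=np.array([479.3,-172.1]);m=(W[...,2]>95)&(W[...,2]<108);q=W[m][:,:2]-C;rr=np.hypot(*q.T);a=np.degrees(np.arctan2(q[:,1],q[:,0]))%360
for k in range(0,360,15):
    z=rr[(a>=k)&(a<k+15)&(rr<40)];print(k,round(z.max(),1) if len(z) else None,len(z),end=" | ")
```

```text
t 1.75 pos [ 488.3 -196.3  221.3] [-1.8e+02  1.0e-02 -8.0e-02] F [-0.2 -0.4 -1. ] gap 85.3853497050611
0 27.6 193 | 15 27.7 191 | 30 27.8 187 | 45 27.5 176 | 60 28.1 178 | 75 27.7 169 | 90 27.9 170 | 105 27.1 158 | 120 27.4 160 | 135 27.5 155 | 150 21.8 112 | 165 21.7 108 | 180 27.5 123 | 195 27.3 158 | 210 28.3 160 | 225 28.0 160 | 240 27.7 164 | 255 27.8 165 | 270 27.6 183 | 285 27.7 183 | 300 27.5 186 | 315 27.6 188 | 330 27.7 197 | 345 27.7 198 |
```

Request:
{"name": "jog_arm", "arguments": {
  "rows": [
    [[-4, -10, 10], [0, 0, 0.07]],
    [[-9, -24, 30], [0, 0, 0.15]],
    [[-9, -24, 60], [0, 0, 0.22]],
    [[-9, -24, 90], [0, 0, 0.22]],
    [[-9, -24, 115], [0, 0, 0.22]],
    [[-9, -24, 130], [0, 0, 0.22]],
    [[-9, -24, 140], [0, 0, 0.22]],
    [[-9, -24, 146], [0, 0, 0.22]],
    [[-9, -24, 149], [0, 0, 0.22]],
    [[-9, -24, 149], [0, 0, 0.22]]
  ]
}}

```text
time: 2.8
tool_pos: [480.2, -171.9, 72.8]
tcp_rot: [180.0, -0.0, -12.6]
ft_force: [-0.3, -0.9, 0.4]
finger_gap: 85.3
grip_force: 0.0
```

Request:
{"name": "jog_arm", "arguments": {
  "rows": [
    [[0, 0, 0], [0, 0, 0]],
    [[0, 0, 0], [0, 0, 0]],
    [[0, 0, 0], [0, 0, 0]],
    [[0, 0, 0], [0, 0, 0]],
    [[0, 0, 0], [0, 0, 0]],
    [[0, 0, 0], [0, 0, 0]],
    [[0, 0, 0], [0, 0, 0]],
    [[0, 0, 0], [0, 0, 0]]
  ],
  "grip": 50,
  "force": 25
}}

```text
time: 3.6
tool_pos: [480.1, -171.8, 72.6]
tcp_rot: [180.0, -0.0, -12.6]
ft_force: [1.7, -0.2, 3.0]
finger_gap: 55.7
grip_force: 27.8
```

Request:
{"name": "jog_arm", "arguments": {
  "rows": [
    [[0, 0, -4], [0, 0, 0]],
    [[0, 0, -10], [0, 0, 0]],
    [[0, 0, -18], [0, 0, 0]],
    [[0, 0, -28], [0, 0, 0]],
    [[0, 0, -40], [0, 0, 0]],
    [[0, 0, -60], [0, 0, 0]],
    [[0, 0, -85], [0, 0, 0]],
    [[0, 0, -105], [0, 0, 0]],
    [[0, 0, -118], [0, 0, 0]],
    [[0, 0, -120], [0, 0, 0]]
  ]
}}

```text
time: 4.6
tool_pos: [480.9, -172.2, 194.9]
tcp_rot: [179.9, -0.2, -12.6]
ft_force: [0.2, 1.0, -0.6]
finger_gap: 55.7
grip_force: 27.5
```

Run:
```python
from w import *
s,p,W=look("w3")
p,d=r.snapshot("scene");cv2.imwrite("pics/s3.png",p[150:350,150:400].repeat(2,0).repeat(2,1))
```

```text
t 4.6 pos [ 480.9 -172.2  194.9] [179.95  -0.22 -12.61] F [ 0.2  1.  -0.6] gap 55.65172579095113
```

View pics/s3.png

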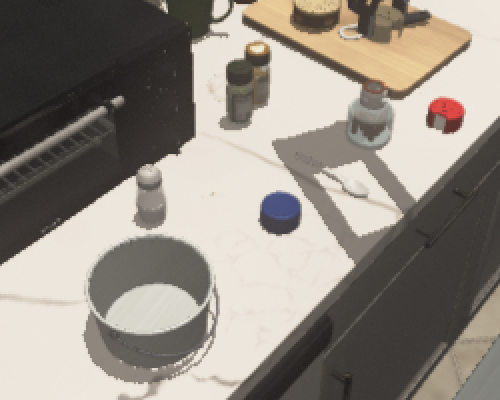

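The lid is lifted off; the jar stands upright with its orange ring in place. Next I carry the lid to the pail at about (477,295).

Request:
{"name": "jog_arm", "arguments": {
  "rows": [
    [[-4, -15, 0], [0, 0, 0]],
    [[-10, -45, 0], [0, 0, 0]],
    [[-20, -85, 0], [0, 0, 0]],
    [[-30, -127, 0], [0, 0, 0]],
    [[-39, -170, 0], [0, 0, 0]],
    [[-49, -212, 0], [0, 0, 0]],
    [[-59, -254, 0], [0, 0, 0]],
    [[-69, -296, 0], [0, 0, 0]],
    [[-78, -338, 0], [0, 0, 0]],
    [[-88, -380, 0], [0, 0, 0]]
  ]
}}

```text
time: 5.7
tool_pos: [475.3, 220.6, 190.9]
tcp_rot: [179.9, 0.1, -12.6]
ft_force: [1.3, -0.6, -0.4]
finger_gap: 55.6
grip_force: 27.5
```

Request:
{"name": "jog_arm", "arguments": {
  "rows": [
    [[-8, -35, 0], [0, 0, 0]],
    [[-14, -60, 0], [0, 0, 0]],
    [[-17, -72, 0], [0, 0, 0]],
    [[-17, -75, 0], [0, 0, 0]],
    [[-17, -75, 0], [0, 0, 0]],
    [[-17, -75, 0], [0, 0, 0]]
  ]
}}

```text
time: 6.3
tool_pos: [476.8, 294.1, 192.0]
tcp_rot: [180.0, 0.0, -12.7]
ft_force: [-0.1, 0.7, -0.5]
finger_gap: 55.7
grip_force: 27.5
```

Run:
```python
from w import *
s,p,W=look("w4")
m=(W[...,2]>75)&(W[...,2]<90)&(np.abs(np.hypot(W[...,0]-477,W[...,1]-295)-70)<15)
q=W[m][:,:2];print(len(q),circ(q),q.min(0),q.max(0))
```

```text
t 6.3 pos [476.8 294.1 192. ] [ 1.7996e+02  2.0000e-02 -1.2680e+01] F [-0.1  0.7 -0.5] gap 55.749764348927684
5216 (array([479.07715604, 296.68096856]), np.float64(70.48338967338175)) [415.86320434 222.74316918] [552.5537572 371.0841466]
```

Request:
{"name": "jog_arm", "arguments": {
  "rows": [
    [[1, -3, 15], [0, 0, 0]],
    [[1, -3, 45], [0, 0, 0]],
    [[1, -3, 75], [0, 0, 0]],
    [[1, -3, 105], [0, 0, 0]],
    [[1, -3, 125], [0, 0, 0]],
    [[1, -3, 137], [0, 0, 0]],
    [[1, -3, 145], [0, 0, 0]],
    [[1, -3, 150], [0, 0, 0]],
    [[1, -3, 150], [0, 0, 0]]
  ]
}}

```text
time: 7.25
tool_pos: [478.5, 298.0, 42.3]
tcp_rot: [-180.0, -0.0, -12.6]
ft_force: [0.1, 0.9, 0.9]
finger_gap: 55.6
grip_force: 27.5
```

Request:
{"name": "jog_arm", "arguments": {
  "rows": [
    [[0, 0, 0], [0, 0, 0]],
    [[0, 0, 0], [0, 0, 0]],
    [[0, 0, 0], [0, 0, 0]],
    [[0, 0, 0], [0, 0, 0]],
    [[0, 0, 0], [0, 0, 0]],
    [[0, 0, 0], [0, 0, 0]]
  ],
  "grip": 70
}}

```text
time: 7.85
tool_pos: [478.4, 298.0, 42.4]
tcp_rot: [-180.0, -0.0, -12.6]
ft_force: [0.2, 0.3, -0.6]
finger_gap: 69.6
grip_force: 0.0
```

Request:
{"name": "jog_arm", "arguments": {
  "rows": [
    [[0, 0, -10], [0, 0, 0]],
    [[0, 0, -30], [0, 0, 0]],
    [[0, 0, -60], [0, 0, 0]],
    [[0, 0, -95], [0, 0, 0]],
    [[0, 0, -130], [0, 0, 0]],
    [[0, 0, -165], [0, 0, 0]],
    [[0, 0, -185], [0, 0, 0]],
    [[0, 0, -190], [0, 0, 0]]
  ]
}}

```text
time: 8.65
tool_pos: [479.9, 298.8, 236.7]
tcp_rot: [-179.8, -0.3, -12.6]
ft_force: [0.9, 1.0, 0.5]
finger_gap: 69.9
grip_force: 0.0
```

Run:
```python
from w import *
s,p,W=look("w5")
q=W[(np.hypot(W[...,0]-479,W[...,1]-297)<55)];q=q[(q[:,2]>15)&(q[:,2]<60)];print(len(q),np.median(q,0))
```

```text
t 8.65 pos [479.9 298.8 236.7] [-179.77   -0.28  -12.62] F [0.9 1.  0.5] gap 69.9331862924852
2602 [480.85291848 298.08089508  34.17732774]
```

View pics/w5.png

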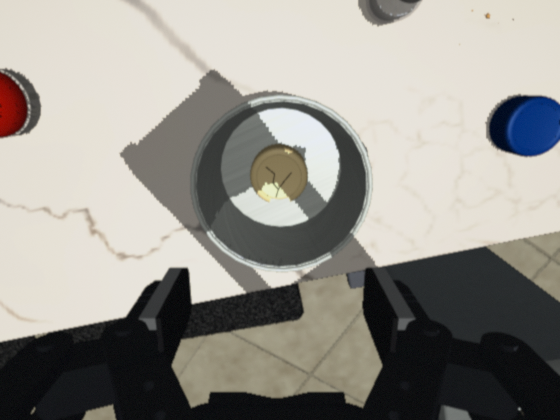

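The cream lid lies at the pail's centre, pixel (278,173), upright on the floor. On to the blue lid.

Request:
{"name": "jog_arm", "arguments": {
  "rows": [
    [[3, 15, 0], [0, 0, 0]],
    [[9, 50, 0], [0, 0, -0.05]],
    [[17, 90, 0], [0, 0, -0.1]],
    [[24, 130, 10], [0, 0, -0.15]],
    [[31, 170, 20], [0, 0, -0.2]],
    [[38, 205, 30], [0, 0, -0.22]],
    [[42, 225, 45], [0, 0, -0.22]],
    [[44, 235, 55], [0, 0, -0.22]],
    [[44, 238, 60], [0, 0, -0.22]],
    [[44, 238, 60], [0, 0, -0.22]]
  ],
  "grip": 85
}}

```text
time: 9.7
tool_pos: [468.2, 56.2, 170.8]
tcp_rot: [-180.0, 0.2, -0.0]
ft_force: [0.6, -0.1, -0.2]
finger_gap: 84.9
grip_force: 0.0
```

Request:
{"name": "jog_arm", "arguments": {
  "rows": [
    [[0, 0, 0], [0, 0, 0]],
    [[0, 0, 0], [0, 0, 0]]
  ]
}}

```text
time: 9.9
tool_pos: [469.7, 57.0, 173.0]
tcp_rot: [-180.0, -0.1, 0.1]
ft_force: [-0.0, 0.2, 0.0]
finger_gap: 85.2
grip_force: 0.0
```

Run:
```python
from w import *
s,p,W=look("w6")
t=W[(W[...,2]>22)&(W[...,2]<40)&(np.hypot(W[...,0]-471,W[...,1]-57)<45)]
print(len(t),np.median(t,0),cv2.minEnclosingCircle(t[:,:2].astype(np.float32)),circ(cv2.convexHull(t[:,:2].astype(np.float32))[:,0]))
```

```text
t 9.9 pos [469.7  57.  173. ] [-1.7999e+02 -5.0000e-02  6.0000e-02] F [-0.   0.2  0. ] gap 85.17329855501998
3713 [472.67928566  59.0313011   30.23242421] ((471.27880859375, 58.875587463378906), 27.823400497436523) (array([471.46277981,  58.91090784]), np.float64(27.507236537596256))
```

Request:
{"name": "jog_arm", "arguments": {
  "rows": [
    [[2, -2, 15], [0, 0, 0]],
    [[2, -2, 45], [0, 0, 0]],
    [[2, -2, 80], [0, 0, 0]],
    [[2, -2, 110], [0, 0, 0]],
    [[2, -2, 135], [0, 0, 0]],
    [[2, -2, 150], [0, 0, 0]],
    [[2, -2, 158], [0, 0, 0]],
    [[2, -2, 163], [0, 0, 0]],
    [[2, -2, 165], [0, 0, 0]],
    [[2, -2, 165], [0, 0, 0]]
  ]
}}

```text
time: 10.95
tool_pos: [472.0, 58.3, 8.0]
tcp_rot: [-180.0, -0.1, -0.0]
ft_force: [-0.4, 0.7, 0.5]
finger_gap: 84.9
grip_force: 0.0
```

Request:
{"name": "jog_arm", "arguments": {
  "rows": [
    [[0, 0, 1], [0, 0, 0]],
    [[0, 0, 3], [0, 0, 0]],
    [[0, 0, 3], [0, 0, 0]],
    [[0, 0, 3], [0, 0, 0]]
  ]
}}

```text
time: 11.35
tool_pos: [471.4, 58.1, 4.4]
tcp_rot: [-180.0, -0.0, -0.0]
ft_force: [-0.1, 0.0, -0.1]
finger_gap: 84.8
grip_force: 0.0
```

Request:
{"name": "jog_arm", "arguments": {
  "rows": [
    [[0, 0, 0], [0, 0, 0]],
    [[0, 0, 0], [0, 0, 0]],
    [[0, 0, 0], [0, 0, 0]],
    [[0, 0, 0], [0, 0, 0]],
    [[0, 0, 0], [0, 0, 0]],
    [[0, 0, 0], [0, 0, 0]],
    [[0, 0, 0], [0, 0, 0]],
    [[0, 0, 0], [0, 0, 0]],
    [[0, 0, 0], [0, 0, 0]],
    [[0, 0, 0], [0, 0, 0]]
  ],
  "grip": 48,
  "force": 80
}}

```text
time: 12.35
tool_pos: [472.0, 58.1, 5.1]
tcp_rot: [-180.0, -0.1, -0.0]
ft_force: [-1.2, -1.0, 6.0]
finger_gap: 53.9
grip_force: 84.4
```

Request:
{"name": "jog_arm", "arguments": {
  "rows": [
    [[0, 0, -5], [0, 0, 0]],
    [[0, 0, -15], [0, 0, 0]],
    [[0, 0, -40], [0, 0, 0]],
    [[0, 0, -75], [0, 0, 0]],
    [[0, 0, -110], [0, 0, 0]],
    [[0, 0, -145], [0, 0, 0]],
    [[0, 0, -175], [0, 0, 0]],
    [[0, 0, -195], [0, 0, 0]],
    [[0, 0, -200], [0, 0, 0]],
    [[0, 0, -200], [0, 0, 0]]
  ]
}}

```text
time: 13.35
tool_pos: [471.7, 58.1, 205.2]
tcp_rot: [-180.0, -0.1, -0.0]
ft_force: [-0.2, 0.3, -0.1]
finger_gap: 54.1
grip_force: 84.0
```

Request:
{"name": "jog_arm", "arguments": {
  "rows": [
    [[-2, 12, 0], [0, 0, 0]],
    [[-5, 40, 0], [0, 0, 0]],
    [[-9, 75, 0], [0, 0, 0]],
    [[-12, 110, 0], [0, 0, 0]],
    [[-15, 145, 0], [0, 0, 0]],
    [[-18, 180, 0], [0, 0, 0]],
    [[-20, 207, 0], [0, 0, 0]],
    [[-21, 222, 0], [0, 0, 0]],
    [[-22, 229, 0], [0, 0, 0]],
    [[-22, 230, 0], [0, 0, 0]]
  ]
}}

```text
time: 14.35
tool_pos: [448.7, -172.0, 203.5]
tcp_rot: [-179.9, 0.1, -0.1]
ft_force: [0.9, -0.1, -0.8]
finger_gap: 53.8
grip_force: 84.0
```

Request:
{"name": "jog_arm", "arguments": {
  "rows": [
    [[0, 0, 0], [0, 0, 0]],
    [[0, 0, 0], [0, 0, 0]],
    [[0, 0, 0], [0, 0, 0]]
  ]
}}

```text
time: 14.65
tool_pos: [449.4, -171.0, 204.3]
tcp_rot: [-180.0, -0.0, 0.1]
ft_force: [0.2, -0.9, 0.5]
finger_gap: 54.1
grip_force: 84.0
```

Run:
```python
from w import *
s,p,W=look("w7")
C=np.array([479.4,-172]);D=np.hypot(W[...,0]-C[0],W[...,1]-C[1])
t=W[(D<30)&(W[...,2]>91)&(W[...,2]<105)]
print("ring",len(t),np.median(t,0),t[:,:2].min(0),t[:,:2].max(0),cv2.minEnclosingCircle(t[:,:2].astype(np.float32)))
hsv=cv2.cvtColor(p,cv2.COLOR_BGR2HSV);m=(hsv[...,0]>5)&(hsv[...,0]<20)&(hsv[...,1]>120)&(D<40)
o=W[m];print("orange",len(o),np.median(o,0),o.min(0),o.max(0))
h=W[...,2]
t=W[(h>185)&(np.hypot(W[...,0]-s["tool_pos"][0],W[...,1]-s["tool_pos"][1])<27)&(hsv[...,0]>100)&(hsv[...,0]<135)&(hsv[...,1]>80)]
print("lid",len(t),np.median(t,0),np.percentile(t,[1,99],axis=0))
A=np.c_[t[:,:2]-t[:,:2].mean(0),np.ones(len(t))];print(np.linalg.lstsq(A,t[:,2],rcond=None)[0])
```

```text
t 14.65 pos [ 449.4 -171.   204.3] [-1.7999e+02 -0.0000e+00  7.0000e-02] F [ 0.2 -0.9  0.5] gap 54.08629942974137
ring 1221 [ 482.72863355 -171.83154039   97.53412681] [ 459.94305911 -190.04980365] [ 497.58377799 -153.27316042] ((479.1229248046875, -171.8800811767578), 19.23917579650879)
orange 1003 [ 477.81044111 -173.08172212   97.68596996] [ 462.90947837 -187.45701577   16.39273072] [ 495.08840606 -156.27718779  100.05061703]
lid 16023 [ 452.99411237 -171.5467      229.3821078 ] [[ 425.99298758 -195.96511207  209.38898312]
 [ 475.95132314 -146.0065564   283.08051705]]
[-1.80812344e-02  3.48835451e-02  2.29765811e+02]
```

View pics/w7.png

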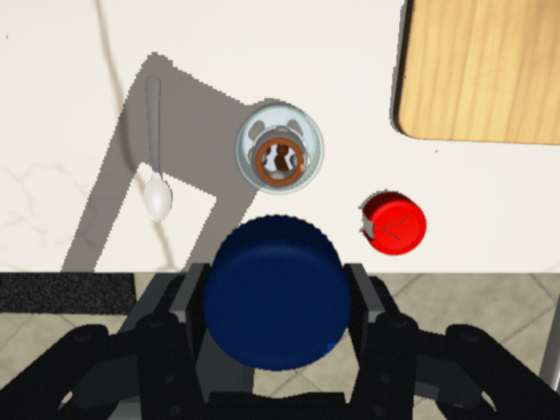

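Blue lid at pixel (277,292), held level; the jar's orange ring is at (280,160). Next I refine the lid's offset in the hand.

Run:
```python
from w import *
s,p,W=look("w8")
hsv=cv2.cvtColor(p,cv2.COLOR_BGR2HSV)
m=(hsv[...,0]>100)&(hsv[...,0]<135)&(hsv[...,1]>80);T=s["tool_pos"]
t=W[m&(np.abs(W[...,2]-229.4)<2.5)&(np.hypot(W[...,0]-T[0],W[...,1]-T[1])<35)]
print("lid",len(t),np.median(t,0),circ(cv2.convexHull(t[:,:2].astype(np.float32))[:,0]),cv2.minEnclosingCircle(t[:,:2].astype(np.float32)))
A=np.c_[t[:,:2]-t[:,:2].mean(0),np.ones(len(t))];print(np.linalg.lstsq(A,t[:,2],rcond=None)[0])
D=np.hypot(W[...,0]-479,W[...,1]+172)
o=W[(hsv[...,0]>3)&(hsv[...,0]<20)&(hsv[...,1]>120)&(D<25)&(np.abs(W[...,2]-97.5)<3)];print(circ(cv2.convexHull(o[:,:2].astype(np.float32))[:,0]))
```

```text
t 14.7 pos [ 449.5 -171.1  204.3] [-1.8e+02 -1.0e-02  6.0e-02] F [ 0.3 -0.5  0.2] gap 54.34978226954307
lid 15406 [ 451.89921143 -170.24375386  229.44187875] (array([ 449.97163441, -170.21375565]), np.float64(27.439922171494093)) ((449.96795654296875, -170.41380310058594), 28.93373680114746)
[-2.50808854e-03  2.03221124e-04  2.29466405e+02]
(array([ 479.12756227, -171.86437962]), np.float64(16.02917718862448))
```

Request:
{"name": "jog_arm", "arguments": {
  "rows": [
    [[8, 0, 0], [0, 0, 0]],
    [[20, 1, 5], [0, 0, 0]],
    [[29, 1.5, 20], [0, 0, 0]],
    [[29, 1.5, 45], [0, 0, 0]],
    [[29, 1.5, 65], [0, 0, 0]],
    [[29, 1.5, 80], [0, 0, 0]],
    [[29, 1.5, 90], [0, 0, 0]],
    [[29, 1.5, 95], [0, 0, 0]],
    [[29, 1.5, 95], [0, 0, 0]],
    [[29, 1.5, 95], [0, 0, 0]]
  ]
}}

```text
time: 15.75
tool_pos: [478.8, -173.6, 110.2]
tcp_rot: [180.0, -0.1, -0.0]
ft_force: [-0.5, 0.1, 0.8]
finger_gap: 54.1
grip_force: 84.0
```

Request:
{"name": "jog_arm", "arguments": {
  "rows": [
    [[0, 0, 2], [0, 0, 0]],
    [[0, 0, 4], [0, 0, 0]],
    [[0, 0, 6], [0, 0, 0]],
    [[0, 0, 8], [0, 0, 0]],
    [[0, 0, 10], [0, 0, 0]],
    [[0, 0, 12], [0, 0, 0]],
    [[0, 0, 14], [0, 0, 0]],
    [[0, 0, 16], [0, 0, 0]],
    [[0, 0, 17], [0, 0, 0]],
    [[0, 0, 17], [0, 0, 0]]
  ]
}}

```text
time: 16.75
tool_pos: [478.1, -173.3, 92.1]
tcp_rot: [-180.0, 0.0, -0.0]
ft_force: [-0.3, -0.6, 0.2]
finger_gap: 54.2
grip_force: 84.0
```

Request:
{"name": "jog_arm", "arguments": {
  "rows": [
    [[0, 0, 1], [0, 0, 0]],
    [[0, 0, 2], [0, 0, 0]],
    [[0, 0, 3], [0, 0, 0]],
    [[0, 0, 4], [0, 0, 0]],
    [[0, 0, 5], [0, 0, 0]],
    [[0, 0, 6], [0, 0, 0]],
    [[0, 0, 7], [0, 0, 0]],
    [[0, 0, 7], [0, 0, 0]]
  ]
}}

```text
time: 17.55
tool_pos: [479.2, -173.4, 86.4]
tcp_rot: [180.0, -0.1, -0.0]
ft_force: [0.7, 3.5, 7.2]
finger_gap: 54.2
grip_force: 84.9
```

Request:
{"name": "jog_arm", "arguments": {
  "rows": [
    [[0, 0, 0.5], [0, 0, 0]],
    [[0, 0, 1], [0, 0, 0]],
    [[0, 0, 1.5], [0, 0, 0]],
    [[0, 0, 2], [0, 0, 0]],
    [[0, 0, 2.5], [0, 0, 0]],
    [[0, 0, 3], [0, 0, 0]],
    [[0, 0, 3], [0, 0, 0]],
    [[0, 0, 3], [0, 0, 0]]
  ]
}}

```text
time: 18.35
tool_pos: [479.4, -173.3, 83.7]
tcp_rot: [180.0, -0.1, -0.0]
ft_force: [-0.0, 3.5, 7.2]
finger_gap: 53.9
grip_force: 84.9
```

Request:
{"name": "jog_arm", "arguments": {
  "rows": [
    [[0, -0.5, 0.5], [0, 0, 0]],
    [[0, -0.5, 1], [0, 0, 0]],
    [[0, -0.5, 1.5], [0, 0, 0]],
    [[0, -0.5, 2], [0, 0, 0]],
    [[0, -0.5, 2.5], [0, 0, 0]],
    [[0, -0.5, 3], [0, 0, 0]],
    [[0, -0.5, 3.5], [0, 0, 0]],
    [[0, -0.5, 4], [0, 0, 0]],
    [[0, -0.5, 4], [0, 0, 0]],
    [[0, -0.5, 4], [0, 0, 0]]
  ]
}}

```text
time: 19.35
tool_pos: [477.6, -172.7, 77.7]
tcp_rot: [-180.0, 0.1, -0.0]
ft_force: [2.6, -0.8, -3.9]
finger_gap: 54.5
grip_force: 84.6
```

Request:
{"name": "jog_arm", "arguments": {
  "rows": [
    [[0, 0, 0.5], [0, 0, 0]],
    [[0, 0, 1], [0, 0, 0]],
    [[0, 0, 1.5], [0, 0, 0]],
    [[0, 0, 2], [0, 0, 0]],
    [[0, 0, 2.5], [0, 0, 0]],
    [[0, 0, 3], [0, 0, 0]],
    [[0, 0, 3], [0, 0, 0]],
    [[0, 0, 3], [0, 0, 0]]
  ]
}}

```text
time: 20.15
tool_pos: [478.5, -172.9, 75.6]
tcp_rot: [180.0, -0.0, -0.0]
ft_force: [2.8, 0.1, 0.1]
finger_gap: 54.1
grip_force: 84.7
```

Request:
{"name": "jog_arm", "arguments": {
  "rows": [
    [[0, 0, 0.5], [0, 0, 0]],
    [[0, 0, 1], [0, 0, 0]],
    [[0, 0, 1.5], [0, 0, 0]],
    [[0, 0, 2], [0, 0, 0]],
    [[0, 0, 2], [0, 0, 0]],
    [[0, 0, 2], [0, 0, 0]]
  ]
}}

```text
time: 20.75
tool_pos: [478.5, -172.9, 74.0]
tcp_rot: [180.0, -0.0, -0.0]
ft_force: [-0.4, 2.1, 8.0]
finger_gap: 53.7
grip_force: 85.6
```

Run:
```python
from w import *
look("w9");look("w10");s,p,W=look("w11")
p,d=r.snapshot("scene");cv2.imwrite("pics/s4.png",p[150:350,150:400].repeat(2,0).repeat(2,1))
```

```text
t 20.75 pos [ 478.5 -172.9   74. ] [ 1.7999e+02 -3.0000e-02 -1.0000e-02] F [-0.4  2.1  8. ] gap 53.74841746545609
t 20.8 pos [ 478.5 -173.    74. ] [ 1.7999e+02 -3.0000e-02 -1.0000e-02] F [0.1 2.4 7.2] gap 54.003436545319644
t 20.85 pos [ 478.6 -173.    74.1] [ 1.7999e+02 -3.0000e-02 -1.0000e-02] F [1.1 2.6 7.8] gap 53.90748964128473
```

View pics/s4.png

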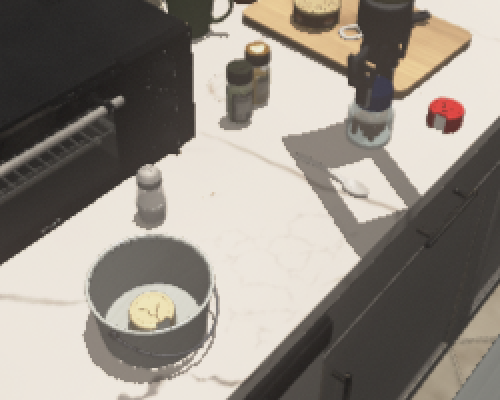

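The cream lid lies in the pail at (152,310). The blue lid is on the upright jar at (372,100), under about 7.7 N of press.

```bash
python3 -c "
from bench import r
print(r.hand_in())"
```

```text
the job is handed in; nothing more can be done
None
```

The job is handed in at about 21 s: the cracked lid is in the pail, and the new blue lid clicked onto the upright jar and is still gripped and pressed down at about 8 N; the hand-in returned no verdict.

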